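Slide the scanner stage home and latch it

TASK

A stone cast stands on the stage of the desktop model scanner, and the stage was left pulled out. With the fingertips, push the stage along its rails towards the column until you feel it drop into the locating notches, and do not ram it; then push the little catch on the right round by its knob, over the stage, as far as it goes. Grasp and lift nothing, do not touch the cast, which must ride along standing on the stage, and leave the things round the scanner alone.

Things in the scene. Friction and masses are not known exactly. Their poses are not given: they have to be found in the camera images.
- scanner: Desktop model scanner, fixed: white base plate (top z = 14 mm), two rails, at the far end a column with a tilted white scan head (up to 275 mm high), both beyond x = 100 mm. Origin on the work surface between the rails; x along the rails towards the column, y left, z up. Base x -122 to 168, y -100 to 100 mm. Side cheeks: inner faces y = -81 and 81 mm, top z = 62 mm.
- notches (a point): Scanner, mid-point between its four rail notches, at the rails' top: x = 35, y = 0, z = 50 mm in the scanner's frame. Rails: 15 mm wide, centred at y = -73.5 and 73.5 mm, top z = 50 mm, x -106 to 118 mm. Each has two square notches 15 mm long, 6 mm deep, at x = -10 and 80 mm.
- stage: Loose aluminium board 130 (x) x 150 (y) x 8 mm, about 0.45 kg, on two round steel cross rods (10 mm thick, 160 mm long, at x = -45 and 45 mm) that ride on the rails. Origin: under the board's middle, level with the rods' underside; x towards the column. Board top 18 mm above it. Origin 50 mm up while riding; home it lies 6 mm straight below notches. Starts 30 to 70 mm short; slides at 1 to 3 N.
- stage_front (a point): Middle of the stage's front face, the place to push: centre of a flat apron 118 mm wide and 16 mm tall (2 to 18 mm above the stage origin), 65 mm in front of the origin. Between the rails the space below is open down to the base plate. Once home, further pushing meets the rigid notch walls.
- catch (a joint): Turning catch, upright pivot on the right cheek at x = -18, y = -95 mm in the scanner's frame. Rad: 0 = arm points to the front, along the rails; negative = turned outwards, to the right (start -0.5 to -0.05); 1.57 = arm points left across the stage's front, 3 mm over the dropped board; stop at 1.6. A board that has not dropped blocks it. Light friction, stays where left.
- catch_tab (a point): Top centre of the upright black knob of the catch (12 mm thick, standing 16 mm above the arm), 45 mm from the pivot axis, 87 mm above the work surface. The arm is 12 mm wide and 6 mm thick, its underside 65 mm above the work surface.
- cast: White stone cast of a dental arch, 52 x 67 x 30 mm, 0.06 to 0.12 kg, standing loose on the middle of the stage. Origin: middle of its underside, z up.
- putty_key: Grey silicone putty key, an irregular lump 46 x 46 x 36 mm, on the bench left of the scanner, bystander. Origin: middle of its underside.
- die: Small beige stone die, 16 x 18 x 26 mm, on the bench left of the scanner, bystander. Origin: middle of its underside.
- caliper: Flat metal caliper, 114 x 64 x 6 mm, lying on the bench right of the scanner, bystander. Origin: middle of its underside.
Mind the look-alikes: they are no part of the job. What is shaped like the cast but black is not meant.

How it is judged:
By the outcome, as a careful person would: the job done as asked, in the order asked, and still so for the second after the job is handed in, with the robot touching nothing.
It also fails if it takes over 48 s, if anything falls off the work surface, if the arm or the gripper's body presses on something with over 40 N, if the wrist force passes 120 N, or if a joint passes its speed limit or range.

ROBOT

A 6-joint arm with a two-finger parallel gripper is mounted at the origin on a cart in front of the work surface, level with it; the furniture and walls round the work are solid. World frame = base frame: x ahead of the robot, y to its left, z up, the work surface at z = 0. Lengths are in mm, angles in rad, forces in N, time in s.
With the tool pointing down it reaches from about 300 to 775 mm from the base axis. Payload 14.6 kg.
Tool frame: the origin (TCP) lies between the finger pads; the fingertips stand manip.tip_reach ahead of it and the grasp point (between the pads) lies 5 mm behind it (manip.tip_reach is the distance from the TCP to the fingertips, in mm); z points along the fingers, y is the line along which they close (so a half turn about z gives the same grasp; the last joint's range is limited). The gripper opens to 94 mm and grips with 3 to 60 N. Pads are 16 mm wide; open, the fingers measure 119 mm over their backs; the gripper's body (75 mm by 177 mm) begins 78 mm behind the grasp point.
Start: joints at [1.09, 0.3, 1.521, -0, 1.321, -0.067], TCP at [221.147, 503.571, 219.446] pointing down, gripper open.
Joint ranges: [-3.03, 3.03], [-0.79, 2.21], [0.23, 2.52], [-1.04, 4.18], [0, 3.07], [-2.55, 2.55]. Speed limits (rad/s): [2.22, 2.22, 2.57, 3.14, 3.14, 3.14].

INTERFACE

Orientations are given as [roll, pitch, yaw] about the fixed x, y, z axes, in that order (R = Rz(yaw) Ry(pitch) Rx(roll)).
In Python, from cell import manip gives the robot as it stands. The module is installed in compiled form; this text tells all that it offers.
- The arm moves only by the shell command python3 -m creep 'ROWS' [FORCE]. ROWS is JSON, a list of rows, each a list of 3 entries, a list of its own where there are three numbers: the opening, from -1 (shut) to 1 (fully open), then the shift along the tool's x, y, z in cm, then the turn about the tool's z in units of 5 degrees (1.0 is 5 degrees). In form: [[grip, [tx, ty, tz], roll], ...]. A call has 1 to 12 rows; each row is the pose to reach, as a shift and turn from the pose commanded when the call began, along the tool's axes at that moment; what a row does not reach only later rows make up. A row lasts 1/10 s, in which the tool goes at most 50 mm and 8.59 degrees, less where a joint would pass 70% of its speed; a pose out of reach is approached as far as the arm can. A call with a gripper value outside its range is refused whole. The fingers move at their own pace and stop on an object; FORCE is the grip in N (left out, the last holds). Time passes only in rows, so rows that repeat a pose let the fingers close. It gives the time, the measured TCP pose, the force, the opening and the grip force at its end, in the units of the state.
- manip.read_state(): the state, without advancing time (a new reading comes with each control period).
- manip.camera(name): name is "scene" or "top" or "wrist"; returns the picture (420x560x3 uint8, red, green, blue); there is no depth.
- manip.camera_params(name): a dict with "fovy" (degrees; the focal length in pixels is half the picture's height over the tangent of half this angle, whatever the lens; pixels are square), "cx", "cy" (the principal point, pixels), "origin" and "attitude" of the camera in the world. Camera axes: x right, y down, z forward; pixel columns grow to the right and rows downward; lengths in mm; the calibration is good to about 2 mm. A picture is of the moment at which its call begins: read the wrist's pose just before it. camera_params takes no time and is no camera call; for the wrist camera it gives the pose at the moment of the call.
- manip.sign_off(): hands the job in; it is judged then, once.
The state is a dict: "clock": time; "joints": joint angles; "qd": joint speeds; "effort": joint torques, N m; "eef_pos": TCP position; "eef_rot": TCP orientation; "wrist_force": force on the tool from outside, world axes, zero at the start; "moment": the same for the moment, N m; "finger_gap": finger opening in mm; "finger_force": force on a finger pad.
Only numpy, scipy, OpenCV 4.12 (cv2) and the standard library are available. Lean on these libraries where they do the work, as an engineer would, in place of code of your own. Each camera call takes 0.05 s, during which the arm holds its last target. There are 200 camera calls.

## Working session

There is one attempt and no reset: what is moved stays moved. The work goes in short steps, Python scripts to look and compute and a shell command to move; the robot and the scene stay as the last step left them, time stands still between calls to the robot, and variables do not carry over. Pictures are saved under pics/ and viewed, at most 10 in all, crops included, and the job is handed in when it is done.

```bash
mkdir -p pics
python3 - <<'E'
from cell import manip
import cv2
print(manip.tip_reach); s=manip.read_state(); print(s)
for n in("scene","top"):
    im=manip.camera(n); cv2.imwrite(f"pics/{n}0.png",im[:,:,::-1]); print(n,manip.camera_params(n))
print(manip.camera_params("wrist"))
E
```

```text
14.0
{'clock': 0.0, 'joints': array([ 1.09042028e+00,  3.00452859e-01,  1.52160232e+00,  2.53623231e-05,
        1.32068258e+00, -6.65890056e-02]), 'qd': array([-0.0009211 , -0.00218681,  0.00213434, -0.00179991,  0.00019331,
       -0.00057257]), 'effort': array([ 1.38029940e-03, -5.31812704e+01, -3.52744746e+01,  7.08764512e-02,
        2.43641669e-02, -1.14293443e-04]), 'eef_pos': array([221.01905741, 503.36356764, 218.88733907]), 'eef_rot': array([-3.14045172e+00, -1.00706807e-04,  2.72779926e+00]), 'wrist_force': array([0.6522278 , 0.11181321, 0.34686586]), 'moment': array([0.00795506, 0.02433111, 0.03223161]), 'finger_force': 0.0, 'finger_gap': 94.03392616064662}
scene {'fovy': 47.43084334234262, 'cx': 279.91438583905233, 'cy': 209.9698532694068, 'origin': array([-62.09611048, 320.63065243, 418.36843745]), 'attitude': array([-1.97430832, -0.02527075, -2.1682664 ])}
top {'fovy': 44.955846993437305, 'cx': 280.4212625954818, 'cy': 208.17955523145582, 'origin': array([ 419.68450171, -125.04354898, 1123.73711001]), 'attitude': array([-3.00308122e+00, -2.71555953e-04, -1.57827297e+00])}
{'fovy': 61.78904064465912, 'cx': 276.68386558256697, 'cy': 212.0646588019895, 'origin': array([147.49943471, 537.18556706, 384.74154754]), 'attitude': array([2.85986908e+00, 1.40422212e-03, 1.15658091e+00])}
```

View pics/scene0.png

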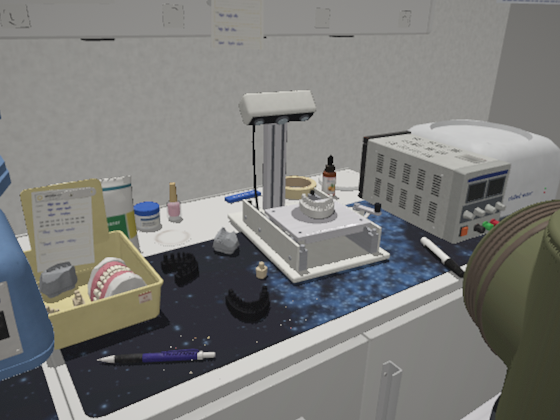

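View pics/top0.png

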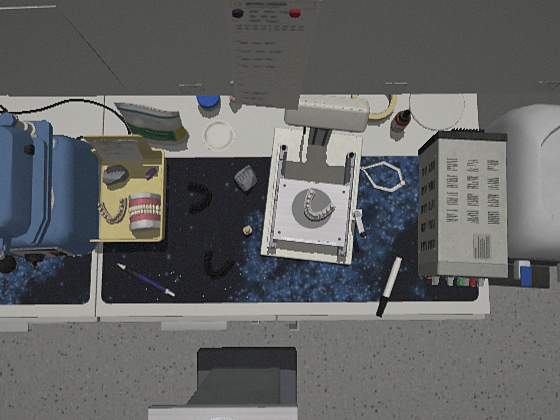

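The scanner stands in the middle: top view columns 262–362, rows 125–265, rotated slightly. The stage is pulled out, with the cast at about (318,205) and the catch at about (358,222). In the scene view the catch's knob is at about (377,208).

Run:
```python
import cv2,numpy as np
t=cv2.imread("pics/top0.png")[120:270,255:375]; s=cv2.imread("pics/scene0.png")[180:275,225:390]
a=cv2.resize(t,None,fx=4,fy=4,interpolation=cv2.INTER_CUBIC)
b=cv2.resize(s,(320,184*1),interpolation=cv2.INTER_CUBIC)
s2=cv2.imread("pics/scene0.png")[190:270,310:390]
c=cv2.resize(s2,(320,320),interpolation=cv2.INTER_CUBIC)
o=np.zeros((600,800,3),np.uint8); o[:,:480]=a; o[:184,480:]=b; o[200:520,480:]=c
cv2.imwrite("pics/crop0.png",o)
```

```text
(no output)
```

View pics/crop0.png

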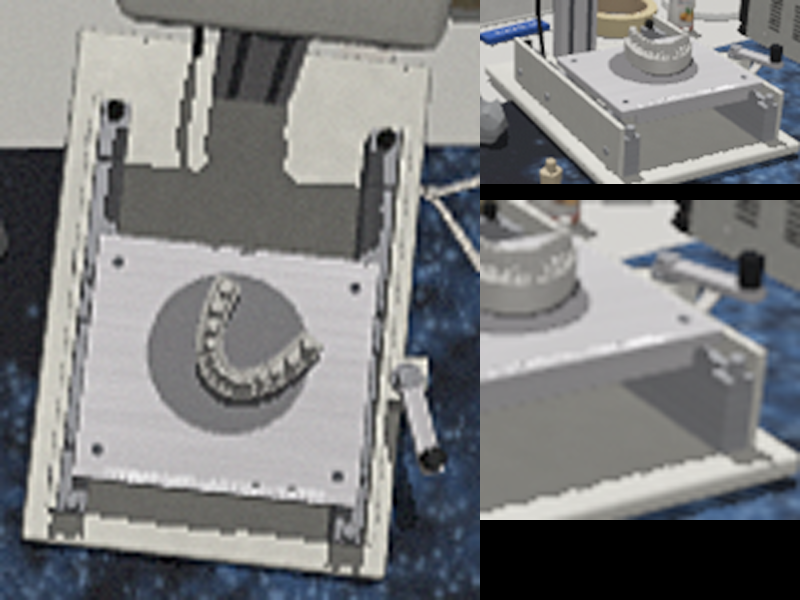

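The crop shows the board's corners at crop pixels (75,475), (362,505), (103,235) and (378,263). The base's corners are at (24,540), (383,577) and (82,30), the pivot at (409,376) and the knob's top at (432,456). In the scene picture the knob's top is at about (378,202).

```bash
cat > h.py <<'E'
import numpy as np
from scipy.spatial.transform import Rotation as R
from cell import manip
def ray(n,uv,p=None):
    p=p or manip.camera_params(n); f=210/np.tan(np.radians(p["fovy"]/2))
    d=R.from_euler("xyz",p["attitude"]).apply([(uv[0]-p["cx"])/f,(uv[1]-p["cy"])/f,1]); return p["origin"],d
def onz(n,uv,z,p=None):
    o,d=ray(n,uv,p); return o+d*(z-o[2])/d[2]
def tri(a,b):
    A=0;B=0
    for o,d in(a,b):
        d=d/np.linalg.norm(d);P=np.eye(3)-np.outer(d,d);A=A+P;B=B+P@o
    return np.linalg.solve(A,B)
E
python3 - <<'E'
from h import *
np.set_printoptions(precision=1,suppress=True)
c=lambda u,v:(255+u/4-.4,120+v/4-.4)
fl,fr,bl,br=[onz("top",c(*q),68) for q in((75,475),(362,505),(103,235),(378,263))]
print("board",fl,fr,bl,br,np.linalg.norm(fl-fr),np.linalg.norm(fl-bl))
ax=(bl+br-fl-fr)/2; ay=(fl+bl-fr-br)/2; print("yaw",np.arctan2(ax[1],ax[0]),np.arctan2(-ay[0],ay[1]),"stage",(fl+fr+bl+br)/4)
sc=[onz("top",c(*q),68) for q in((119,262),(355,288),(97,449),(337,477))]
print("screws",np.mean(sc,0),"yaw",np.arctan2(*(sc[0]+sc[1]-sc[2]-sc[3])[1::-1]))
F,G,H=[onz("top",c(*q),14) for q in((24,540),(383,577),(82,30))]
print("base",F,G,H,np.linalg.norm(F-G),np.linalg.norm(F-H),"yaw",np.arctan2(*(H-F)[1::-1]),np.arctan2(-(F-G)[0],(F-G)[1]),"centre",(G+H)/2)
yaw=np.arctan2(*(H-F)[1::-1]); 
piv=onz("top",c(409,376),71);kn=onz("top",c(432,456),87); print("piv",piv,"knob",kn)
print("knob tri",tri(ray("top",c(432,456)),ray("scene",(378,203))))
print("board fr tri",tri(ray("top",c(362,505)),ray("scene",(225+(770-480)*165/320,180+95*95/184))))
# scanner origin from base centre at x=23
for y in(yaw,):
    r=R.from_euler("z",y); O=(G+H)/2-r.apply([23,0,0]); O[2]=0; print("O",O)
    for n,q in(("piv",piv),("kn",kn),("stage",np.mean(sc,0)),("stg",(fl+fr+bl+br)/4)): print(n,r.inv().apply(q-O))
E
```

```text
board [ 503.5 -111.2   68. ] [ 486.8 -260.3   68. ] [ 630.6 -126.8   68. ] [ 614.5 -271.9   68. ] 149.99727167542736 128.06185086447172
yaw -0.10629033140791667 -0.11122376980664936 stage [ 558.9 -192.6   68. ]
screws [ 558.9 -191.2   68. ] yaw -0.12091170092593306
base [472.5 -82.5  14. ] [ 451.  -277.6   14. ] [ 759.3 -115.9   14. ] 196.2929737663711 288.7011352144217 yaw -0.11573079634904904 -0.10979996625825288 centre [ 605.2 -196.8   14. ]
piv [ 553.8 -286.2   71. ] knob [ 510.4 -294.3   87. ]
knob tri [ 509.  -295.5   87.6]
board fr tri [ 485.  -265.1   51.7]
O [ 582.3 -194.1    0. ]
piv [-17.7 -94.7  71. ]
kn [ -59.9 -107.9   87. ]
stage [-23.6   0.1  68. ]
stg [-23.5  -1.2  68. ]
```

The fit is consistent: pivot at (-17.7, -94.7), stage at x≈-23.5 (58.5 mm of travel), yaw≈-0.113, catch at about -0.3 rad. I'm moving in front of the stage with the fingers half open, so that the push is wide and straight.

```bash
python3 -m creep '[[0.1,[-50.4,-52.7,6.9],-3.44],[0.1,[-50.4,-52.7,6.9],-3.44],[0.1,[-50.4,-52.7,6.9],-3.44],[0.1,[-50.4,-52.7,6.9],-3.44],[0.1,[-50.4,-52.7,6.9],-3.44],[0.1,[-50.4,-52.7,6.9],-3.44],[0.1,[-50.4,-52.7,6.9],-3.44],[0.1,[-50.4,-52.7,6.9],-3.44],[0.1,[-50.4,-52.7,6.9],-3.44],[0.1,[-50.4,-52.7,6.9],-3.44],[0.1,[-50.4,-52.7,6.9],-3.44],[0.1,[-50.4,-52.7,6.9],-3.44]]'
cat >> h.py <<'E'
YAW=-0.113;O=np.array([582.3,-194.1,0]);S=R.from_euler("z",YAW)
def go(t,yaw=None):
    "shift (cm) and turn to scanner-frame TCP target t"
    s=manip.read_state();T=R.from_euler("xyz",s["eef_rot"])
    print("now(scanner)",S.inv().apply(s["eef_pos"]-O).round(1),"yaw",s["eef_rot"].round(3),"F",S.inv().apply(s["wrist_force"]).round(2),"gap",s["finger_gap"],"t",s["clock"])
    print("shift cm",(T.inv().apply(O+S.apply(t)-s["eef_pos"])/10).round(2),"turn",-np.degrees((np.pi+YAW-s["eef_rot"][2]+np.pi)%(2*np.pi)-np.pi)/5)
E
python3 -c "
from h import *
go([-112,0,150])"
```

```text
clock: 1.3
eef_pos: [424.9, -57.4, 163.0]
eef_rot: [3.142, 0.0, 3.028]
wrist_force: [-0.1, -0.1, -0.5]
finger_gap: 51.5
finger_force: 0.0
now(scanner) [-171.9  118.1  163. ] yaw [3.142 0.    3.028] F [-0.06 -0.08 -0.51] gap 51.46162570688282 t 1.3
shift cm [ -6.  -11.8   1.3] turn -0.010386333202006385
```

```bash
python3 -m creep '[[0.1,[-6,-11.8,1.3],0],[0.1,[-6,-11.8,1.3],0],[0.1,[-6,-11.8,1.3],0],[0.1,[-6,-11.8,1.3],0],[0.1,[-6,-11.8,1.3],0],[0.1,[-6,-11.8,1.3],0]]'
python3 - <<'E'
from h import *
import cv2
go([-112,0,54]); print(manip.camera_params("wrist"))
cv2.imwrite("pics/w1.png",manip.camera("wrist")[:,:,::-1]); cv2.imwrite("pics/s1.png",manip.camera("scene")[:,:,::-1])
E
```

```text
clock: 1.9
eef_pos: [470.7, -178.3, 150.2]
eef_rot: [3.141, -0.0, 3.029]
wrist_force: [-0.5, 0.5, -0.4]
finger_gap: 51.9
finger_force: 0.0
now(scanner) [-112.7    3.1  150.2] yaw [ 3.141 -0.     3.029] F [-0.6   0.48 -0.39] gap 51.8772190926901 t 1.9
shift cm [-0.07 -0.31  9.62] turn 0.0010473571549759547
{'fovy': 61.78904064465912, 'cx': 276.68386558256697, 'cy': 212.0646588019895, 'origin': array([ 390.75817255, -168.22767857,  315.99803073]), 'attitude': array([2.86022899e+00, 1.50280260e-04, 1.45750909e+00])}
```

View pics/w1.png

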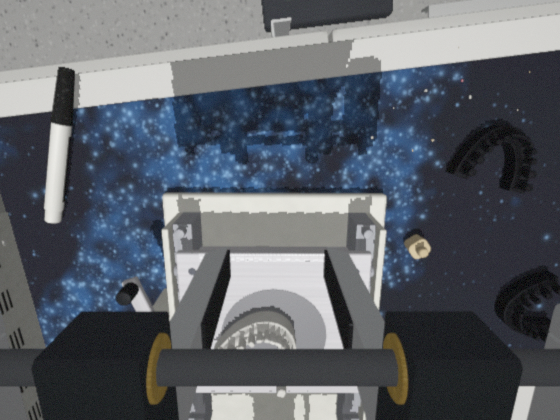

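In the wrist picture, which is seen from the front and upside down, the base's front edge runs at row 195, from column 165 to 385. The board's front edge is at row 253 and the knob's top at about (127,293). The cast is behind the fingers.

Run:
```python
from h import *
import cv2
p=manip.camera_params("wrist"); w=cv2.cvtColor(cv2.imread("pics/w1.png"),cv2.COLOR_BGR2GRAY)
print([int(w[r,280]) for r in range(240,266)])
for n,uv,z in(("baseL",(385,195),14),("baseR",(164,195),14),("front",(285,253),68),("knob",(127,293),87)): print(n,S.inv().apply(onz("wrist",uv,z)-O).round(1))
```

```text
[140, 141, 139, 141, 138, 141, 127, 112, 108, 106, 109, 109, 121, 166, 213, 226, 224, 227, 230, 238, 235, 225, 218, 218, 217, 216]
baseL [-121.3   99.8   14. ]
baseR [-121.3  -95.5   14. ]
front [-88.8  10.5  68. ]
knob [ -65.3 -105.    87. ]
```

```bash
python3 -m creep '[[0.1,[-0.05,-0.2,4.5],0],[0.1,[-0.05,-0.2,8],0],[0.1,[-0.05,-0.2,9.6],0],[0.1,[-0.05,-0.2,9.6],0],[0.1,[-0.05,-0.2,9.6],0]]'
python3 -c "
from h import *
go([-97,0,54])"
```

```text
clock: 2.5
eef_pos: [471.6, -181.0, 55.1]
eef_rot: [-3.141, 0.001, 3.029]
wrist_force: [-0.3, -0.8, 1.0]
finger_gap: 51.7
finger_force: 0.0
now(scanner) [-111.5    0.6   55.1] yaw [-3.141e+00  1.000e-03  3.029e+00] F [-0.26 -0.83  0.96] gap 51.715243709529375 t 2.5
shift cm [-1.45 -0.06  0.11] turn 0.0021255291157745567
```

```bash
python3 -m creep '[[0.1,[-0.4,0,0],0],[0.1,[-0.8,0,0],0],[0.1,[-1.0,0,0],0],[0.1,[-1.2,0,0],0],[0.1,[-1.4,0,0],0],[0.1,[-1.6,0,0],0],[0.1,[-1.8,0,0],0],[0.1,[-2.0,0,0],0],[0.1,[-2.2,0,0],0],[0.1,[-2.4,0,0],0],[0.1,[-2.6,0,0],0],[0.1,[-2.8,0,0],0]]'
python3 -c "
from h import *
go([-38,0,54])"
```

```text
clock: 3.7
eef_pos: [499.2, -184.5, 54.2]
eef_rot: [-3.142, -0.0, 3.028]
wrist_force: [-2.1, 0.2, 1.7]
finger_gap: 51.6
finger_force: 1.1
now(scanner) [-83.7   0.2  54.2] yaw [-3.142 -0.     3.028] F [-2.14 -0.02  1.74] gap 51.62182016029754 t 3.7
shift cm [-4.57 -0.02  0.02] turn -0.006656934451609689
```

Contact at about 2 N. Next, 36 mm at 30 mm/s, which ends about 10 mm short.

```bash
python3 -m creep '[[0.1,[-0.25,0,0],0],[0.1,[-0.55,0,0],0],[0.1,[-0.85,0,0],0],[0.1,[-1.15,0,0],0],[0.1,[-1.45,0,0],0],[0.1,[-1.75,0,0],0],[0.1,[-2.05,0,0],0],[0.1,[-2.35,0,0],0],[0.1,[-2.65,0,0],0],[0.1,[-2.95,0,0],0],[0.1,[-3.2,0,0],0],[0.1,[-3.4,0,0],0]]'
python3 - <<'E'
from h import *
import cv2
go([-38,0,54])
t=manip.camera("top")[120:270,255:375,::-1]; s=manip.camera("scene")[170:270,240:390,::-1]
o=np.zeros((600,800,3),np.uint8); o[:,:480]=cv2.resize(t,(480,600)); o[:213,480:]=cv2.resize(s,(320,213)); cv2.imwrite("pics/c2.png",o)
E
```

```text
clock: 4.9
eef_pos: [533.0, -188.4, 54.2]
eef_rot: [-3.142, 0.0, 3.028]
wrist_force: [-1.8, 0.6, 0.1]
finger_gap: 51.5
finger_force: 1.1
now(scanner) [-49.6   0.1  54.2] yaw [-3.142  0.     3.028] F [-1.88  0.39  0.11] gap 51.47392828103344 t 4.9
shift cm [-1.16 -0.01  0.02] turn -0.006757038782773417
```

View pics/c2.png

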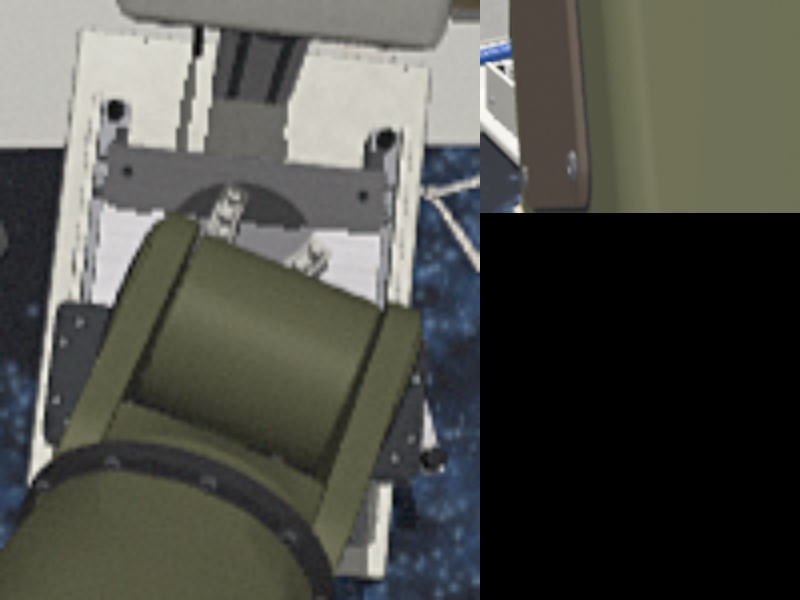

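The top view shows the stage running straight with the cast upright on it. Slowing down for the last centimetre.

```bash
python3 -m creep '[[0.1,[-0.1,0,0],0],[0.1,[-0.2,0,0],0],[0.1,[-0.3,0,0],0],[0.1,[-0.4,0,0],0],[0.1,[-0.5,0,0],0],[0.1,[-0.6,0,0],0],[0.1,[-0.7,0,0],0],[0.1,[-0.75,0,0],0],[0.1,[-0.8,0,0],0]]'
python3 -c "
from h import *
go([-38,0,54])"
```

```text
clock: 5.9
eef_pos: [540.8, -189.2, 54.2]
eef_rot: [-3.142, 0.0, 3.028]
wrist_force: [-0.1, -0.3, 0.4]
finger_gap: 51.5
finger_force: 0.0
now(scanner) [-41.8   0.2  54.2] yaw [-3.142  0.     3.028] F [-0.03 -0.27  0.41] gap 51.485476650438706 t 5.9
shift cm [-0.38 -0.02  0.02] turn -0.007031449163412853
```

```bash
python3 -m creep '[[0.1,[-0.05,0,0],0],[0.1,[-0.1,0,0],0],[0.1,[-0.15,0,0],0],[0.1,[-0.2,0,0],0]]'
python3 -c "
from h import *
go([-38,0,54])"
```

```text
clock: 6.3
eef_pos: [542.7, -189.5, 54.2]
eef_rot: [3.142, -0.0, 3.028]
wrist_force: [-1.8, 0.0, 1.5]
finger_gap: 51.5
finger_force: 0.9
now(scanner) [-39.9   0.2  54.2] yaw [ 3.142 -0.     3.028] F [-1.84 -0.18  1.45] gap 51.452618214282516 t 6.3
shift cm [-0.19 -0.02  0.02] turn -0.006600905154993761
```

```bash
python3 -m creep '[[0.1,[-0.05,0,0],0],[0.1,[-0.1,0,0],0],[0.1,[-0.1,0,0],0]]'
python3 -c "
from h import *
go([-38,0,54])"
```

```text
clock: 6.6
eef_pos: [543.8, -189.6, 54.2]
eef_rot: [3.142, 0.0, 3.028]
wrist_force: [-1.1, -0.4, 0.2]
finger_gap: 51.9
finger_force: 0.6
now(scanner) [-38.8   0.2  54.2] yaw [3.142 0.    3.028] F [-1.05 -0.52  0.23] gap 51.87039705175474 t 6.6
shift cm [-0.08 -0.02  0.02] turn -0.006974810056762938
```

```bash
python3 -m creep '[[0.1,[-0.05,0,0],0],[0.1,[-0.1,0,0],0],[0.1,[-0.1,0,0],0]]'
python3 -c "
from h import *
go([-38,0,54])"
```

```text
clock: 6.9
eef_pos: [544.6, -189.6, 54.1]
eef_rot: [3.141, -0.001, 3.028]
wrist_force: [-3.9, 1.1, 1.4]
finger_gap: 51.6
finger_force: 1.8
now(scanner) [-38.    0.2  54.1] yaw [ 3.141e+00 -1.000e-03  3.028e+00] F [-3.97  0.68  1.43] gap 51.594986364970396 t 6.9
shift cm [ 0.   -0.02  0.01] turn -0.007854337606304503
```

```bash
python3 -m creep '[[0.1,[-0.05,0,0],0],[0.1,[-0.05,0,0],0]]'
python3 -c "
from h import *
go([-38,0,54])"
```

```text
clock: 7.1
eef_pos: [544.8, -189.6, 54.1]
eef_rot: [3.141, -0.001, 3.028]
wrist_force: [-7.1, 1.2, 4.4]
finger_gap: 51.9
finger_force: 3.4
now(scanner) [-37.8   0.2  54.1] yaw [ 3.141e+00 -1.000e-03  3.028e+00] F [-7.2   0.43  4.35] gap 51.87193589076405 t 7.1
shift cm [ 0.02 -0.02  0.01] turn -0.009807076936024511
```

The resistance has turned stiff (7 N over 0.2 mm) at x = home, so the stage should be down. I'm backing off, rising and checking.

```bash
python3 -m creep '[[0.1,[0.5,0,0],0],[0.1,[2,0,0],0],[0.1,[4.5,0,0],0],[-1,[6,0,0],0],[-1,[6,0,4.0e-1],0],[-1,[6,0,-4.5],0],[-1,[6,0,-9],0],[-1,[6,0,-11],0],[-1,[6,0,-11],0],[-1,[6,0,-11],0]]'
python3 - <<'E'
from h import *
import cv2
go([-98,0,164]); print(manip.camera_params("wrist"))
cv2.imwrite("pics/w3.png",manip.camera("wrist")[:,:,::-1])
E
```

```text
clock: 8.1
eef_pos: [486.0, -182.9, 163.6]
eef_rot: [-3.142, 0.0, 3.028]
wrist_force: [0.4, -0.6, -0.5]
finger_gap: 1.1
finger_force: 0.0
now(scanner) [-97.    0.2 163.6] yaw [-3.142  0.     3.028] F [ 0.46 -0.51 -0.53] gap 1.068345950434891 t 8.1
shift cm [ 0.1  -0.02 -0.04] turn -0.005704588901947575
{'fovy': 61.78904064465912, 'cx': 276.68386558256697, 'cy': 212.0646588019895, 'origin': array([ 405.97352949, -172.72678728,  329.36152735]), 'attitude': array([2.85967763e+00, 3.77763382e-04, 1.45689639e+00])}
```

View pics/w3.png

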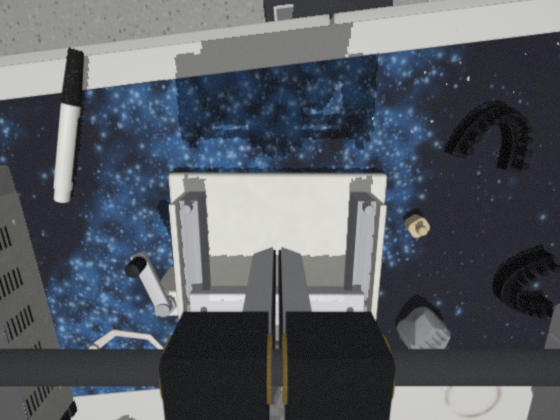

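The wrist picture shows the stage back at row ~294 (columns 190–364), the rails clear in front and the knob at about (134,268). Checking height and position from these.

Run:
```python
from h import *
import cv2
w=cv2.cvtColor(cv2.imread("pics/w3.png"),cv2.COLOR_BGR2GRAY)
print("rows@235",[(r,int(w[r,228])) for r in range(284,312)])
print("cols@308 L",[(c,int(w[308,c])) for c in range(172,200)]); print("R",[(c,int(w[308,c])) for c in range(354,390)])
for z in(62,68):
    print(z,[S.inv().apply(onz("wrist",uv,z)-O).round(1) for uv in((228,294),(190,304),(364,304))])
print("knob",S.inv().apply(onz("wrist",(134,268),87)-O).round(1),"base",[S.inv().apply(onz("wrist",uv,14)-O).round(1) for uv in((170,175),(386,175))])
cv2.imwrite("pics/w3c.png",cv2.resize(cv2.imread("pics/w3.png")[250:320,120:400],(800,200),interpolation=cv2.INTER_CUBIC))
```

```text
rows@235 [(284, 131), (285, 126), (286, 109), (287, 105), (288, 104), (289, 104), (290, 101), (291, 102), (292, 105), (293, 133), (294, 181), (295, 212), (296, 221), (297, 224), (298, 225), (299, 226), (300, 221), (301, 213), (302, 208), (303, 207), (304, 208), (305, 209), (306, 207), (307, 208), (308, 204), (309, 204), (310, 193), (311, 148)]
cols@308 L [(172, 140), (173, 163), (174, 169), (175, 193), (176, 208), (177, 199), (178, 207), (179, 211), (180, 212), (181, 213), (182, 198), (183, 142), (184, 105), (185, 102), (186, 109), (187, 148), (188, 146), (189, 144), (190, 178), (191, 201), (192, 205), (193, 206), (194, 205), (195, 205), (196, 206), (197, 205), (198, 206), (199, 204)]
R [(354, 205), (355, 209), (356, 208), (357, 208), (358, 208), (359, 209), (360, 210), (361, 210), (362, 205), (363, 181), (364, 162), (365, 159), (366, 145), (367, 115), (368, 102), (369, 101), (370, 112), (371, 162), (372, 206), (373, 213), (374, 214), (375, 210), (376, 185), (377, 117), (378, 53), (379, 47), (380, 46), (381, 48), (382, 47), (383, 46), (384, 48), (385, 45), (386, 44), (387, 39), (388, 50), (389, 45)]
62 [array([-28.6, -40. ,  62. ]), array([-19.1, -72.9,  62. ]), array([-19.,  76.,  62.])]
68 [array([-32. , -39.1,  68. ]), array([-22.7, -71.2,  68. ]), array([-22.6,  74.3,  68. ])]
knob [ -64.5 -105.9   87. ] base [array([-122.1,  -95.3,   14. ]), array([-121.9,  100.4,   14. ])]
```

View pics/w3c.png

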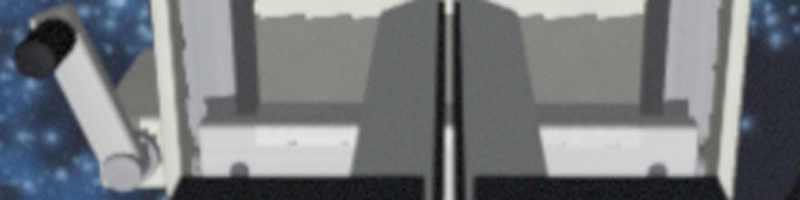

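The stage has dropped: board width is consistent with a top at 62 mm, front edge at x≈-29. Next I turn the gripper 90° (its body then clears the instrument on the right) and go outside the knob, which is at (-61,-108).

```bash
python3 -m creep '[[-1,[0,0,0],18],[-1,[0,0,0],18],[-1,[0,0,0],18],[-1,[0,0,0],18],[-1,[0,0,0],18],[-1,[0,0,0],18],[-1,[0,-3,0],18],[-1,[-1,-6,0],18],[-1,[-2,-9,0],18],[-1,[-3,-12,0],18],[-1,[-3.6,-13.6,1],18],[-1,[-3.6,-13.6,1],18]]'
python3 - <<'E'
from h import *
import cv2
go([-61,-136,88]); p=manip.camera_params("wrist")
im=manip.camera("wrist"); cv2.imwrite("pics/w4.png",im[:,:,::-1]); print(p)
E
```

```text
clock: 9.35
eef_pos: [505.2, -323.2, 150.9]
eef_rot: [-3.138, -0.002, 1.454]
wrist_force: [-0.5, -0.0, -0.8]
finger_gap: 0.3
finger_force: 0.0
now(scanner) [ -62.  -137.   150.9] yaw [-3.138e+00 -2.000e-03  1.454e+00] F [-0.53 -0.08 -0.76] gap 0.3356507672069437 t 9.35
shift cm [0.09 0.12 6.29] turn -18.042063014236454
{'fovy': 61.78904064465912, 'cx': 276.68386558256697, 'cy': 212.0646588019895, 'origin': array([ 515.97551928, -241.98620519,  316.81865524]), 'attitude': array([ 2.86146126,  0.00397946, -0.11714007])}
```

View pics/w4.png

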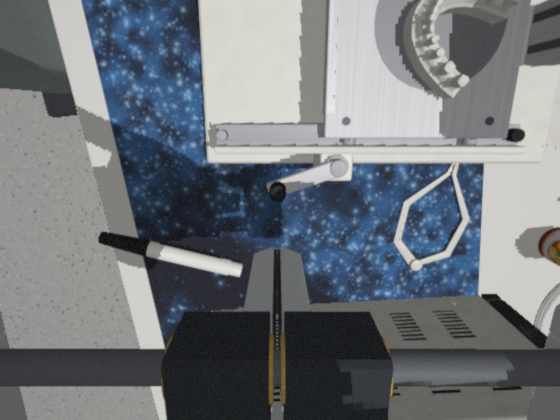

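The knob's top is at about (276,191), straight ahead of the closed fingertips (row 250). The instrument's edge is at row ~305.

Run:
```python
from h import *
print("knob",S.inv().apply(onz("wrist",(276,191),87)-O).round(1),"pivot",S.inv().apply(onz("wrist",(337,167),71)-O).round(1))
for z in(80,120,160): print(z,S.inv().apply(onz("wrist",(330,303),z)-O).round(1),S.inv().apply(onz("top",(418,160),z)-O).round(1),S.inv().apply(onz("top",(419,270),z)-O).round(1))
print(tri(ray("top",(438,137)),ray("scene",(388,140))))
k=np.array([-62,-108.]);
for th in np.linspace(-.3,1.62,9):
    kn=np.array([-18-45*np.cos(th),-95+45*np.sin(th)]);t=np.array([np.sin(th),np.cos(th)])
    print(round(th,2),kn.round(1),"finger",(kn-6*t-t*[12.5,8]).round(1))
```

```text
knob [ -62.2 -105.6   87. ] pivot [-19.2 -91.8  71. ]
80 [ -21.2 -194.4   80. ] [ 107.7 -211.8   80. ] [-121.6 -229.5   80. ]
120 [ -27.9 -170.7  120. ] [  97.  -201.8  120. ] [-123.4 -218.8  120. ]
160 [ -34.6 -147.1  160. ] [  86.4 -191.7  160. ] [-125.2 -208.   160. ]
[ 677.97257598 -455.18149104  148.9480301 ]
-0.3 [ -61.  -108.3] finger [ -55.5 -121.7]
-0.06 [-62.9 -97.7] finger [ -61.8 -111.7]
0.18 [-62.3 -86.9] finger [ -65.6 -100.7]
0.42 [-59.1 -76.7] finger [-66.6 -89.4]
0.66 [-53.5 -67.4] finger [-64.9 -78.5]
0.9 [-46.  -59.8] finger [-60.5 -68.5]
1.14 [-36.8 -54.1] finger [-53.6 -60. ]
1.38 [-26.5 -50.8] finger [-44.7 -53.5]
1.62 [-15.8 -50.1] finger [-34.3 -49.4]
```

Clear of the instrument by about 25 mm. Lowering beside the knob.

```bash
python3 -m creep '[[-1,[0.1,0.1,3],0],[-1,[0.1,0.1,5.5],0],[-1,[0.1,0.1,6.2],0],[-1,[0.1,0.1,6.2],0],[-1,[0.1,0.1,6.2],0]]'
python3 -c "
from h import *
go([-61,-122,88])"
```

```text
clock: 9.9
eef_pos: [507.6, -321.1, 93.4]
eef_rot: [3.14, 0.001, 1.458]
wrist_force: [-0.5, -0.6, 1.2]
finger_gap: 0.3
finger_force: 0.0
now(scanner) [ -59.9 -134.7   93.4] yaw [3.140e+00 1.000e-03 1.458e+00] F [-0.39 -0.6   1.2 ] gap 0.28833895441243934 t 9.9
shift cm [ 1.27 -0.11  0.54] turn -17.993403683537736
```

```bash
python3 -m creep '[[-1,[0.4,0,0],0],[-1,[0.8,0,0],0],[-1,[1.2,0,0],0],[-1,[1.5,0,0],0],[-1,[1.9,-0.1,0],0],[-1,[2.3,-0.2,0],0],[-1,[2.7,-0.3,0],0],[-1,[3.1,-0.4,0],0],[-1,[3.5,-0.45,0],0],[-1,[3.9,-0.5,0],0],[-1,[4.3,-0.55,0],0],[-1,[4.6,-0.55,0],0]]'
python3 -c "
from h import *
go([-64.9,-78.5,88])"
```

```text
clock: 11.1
eef_pos: [506.9, -274.6, 92.2]
eef_rot: [3.142, 0.0, 1.457]
wrist_force: [0.2, -1.7, -1.2]
finger_gap: 0.5
finger_force: 0.8
now(scanner) [-65.9 -88.5  92.2] yaw [3.142 0.    1.457] F [ 0.4  -1.66 -1.24] gap 0.4782377090624967 t 11.1
shift cm [1.   0.1  0.42] turn -18.00510361525866
```

```bash
python3 -m creep '[[-1,[0.5,0,0.1],0],[-1,[1.0,0.1,0.2],0],[-1,[1.35,0.25,0.2],0],[-1,[1.7,0.4,0.2],0],[-1,[2.0,0.55,0.2],0],[-1,[2.3,0.8,0.2],0],[-1,[2.6,1.05,0.2],0],[-1,[2.85,1.25,0.2],0],[-1,[3.05,1.55,0.2],0],[-1,[3.3,1.85,0.2],0],[-1,[3.5,2.1,0.2],0],[-1,[3.5,2.1,0.2],0]]'
python3 - <<'E'
from h import *
import cv2
go([-34.3,-49.4,90]); cv2.imwrite("pics/w5.png",manip.camera("wrist")[:,:,::-1])
E
```

```text
clock: 12.3
eef_pos: [532.0, -242.3, 90.1]
eef_rot: [3.141, -0.0, 1.457]
wrist_force: [0.6, 0.2, 0.4]
finger_gap: 0.6
finger_force: 0.0
now(scanner) [-44.5 -53.5  90.1] yaw [ 3.141 -0.     1.457] F [0.56 0.28 0.43] gap 0.5588599769954324 t 12.3
shift cm [0.41 1.02 0.01] turn -18.003412670175315
```

View pics/w5.png

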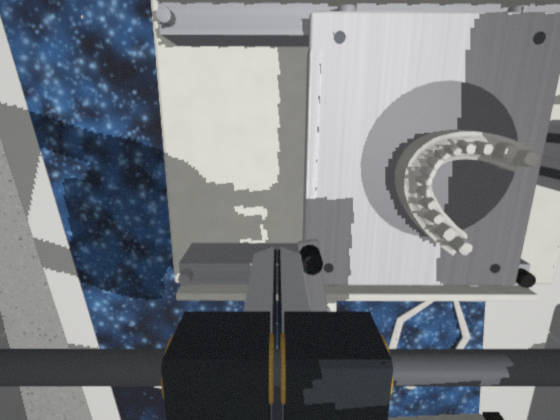

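The knob, at (311,260), is ahead of the fingertips in +x and already over the board's front. The cast is untouched. I push on to the stop.

```bash
python3 -m creep '[[-1,[0.15,0.3,0],0],[-1,[0.3,0.6,0],0],[-1,[0.4,0.8,0],0],[-1,[0.4,0.9,0],0],[-1,[0.4,0.95,0],0],[-1,[0.4,1.0,0],0],[-1,[0.4,1.0,0],0]]'
python3 -c "
from h import *
go([-34.3,-49.4,90])"
```

```text
clock: 13.05
eef_pos: [541.7, -239.6, 90.0]
eef_rot: [-3.141, -0.0, 1.457]
wrist_force: [-3.9, 1.7, 1.3]
finger_gap: 0.4
finger_force: 2.5
now(scanner) [-35.2 -49.8  90. ] yaw [-3.141 -0.     1.457] F [-4.1   1.26  1.33] gap 0.4207494864078419 t 13.05
shift cm [0.04 0.09 0.  ] turn -18.00728485504269
```

```bash
python3 -m creep '[[-1,[0,0.05,0],0],[-1,[0,0.1,0],0],[-1,[0,0.1,0],0]]'
python3 -c "
from h import *
go([-34.3,-49.4,90])"
```

```text
clock: 13.35
eef_pos: [542.2, -239.6, 89.9]
eef_rot: [-3.139, -0.001, 1.457]
wrist_force: [-8.3, 2.7, 3.4]
finger_gap: 0.5
finger_force: 4.4
now(scanner) [-34.7 -49.7  89.9] yaw [-3.139e+00 -1.000e-03  1.457e+00] F [-8.5   1.73  3.45] gap 0.4977090857504904 t 13.35
shift cm [ 0.03  0.04 -0.01] turn -18.006409200075304
```

At the stop (stiff, 8 N). Backing off straight, rising and looking.

```bash
python3 -m creep '[[-1,[0,-0.5,0],0],[-1,[0,-2,0],0],[-1,[0,-3,0],0],[-1,[0,-3,-3],0],[-1,[0,-3,-8],0],[-1,[0,-6,-10],0],[-1,[0,-11,-10],0],[-1,[0,-15,-10],0],[-1,[3,-18,-10],0],[-1,[6,-18,-10],0],[-1,[6,-18,-10],0],[-1,[6,-18,-10],0]]'
python3 - <<'E'
from h import *
import cv2
go([0,0,90])
t=manip.camera("top")[120:270,255:375,::-1]; w=manip.camera("wrist")[:,:,::-1]
o=np.zeros((600,800,3),np.uint8); o[:,:480]=cv2.resize(t,(480,600),interpolation=cv2.INTER_CUBIC); o[:240,480:]=cv2.resize(w,(320,240))
s=manip.camera("scene")[170:270,240:390,::-1];o[260:473,480:]=cv2.resize(s,(320,213))
cv2.imwrite("pics/c6.png",o)
E
```

```text
clock: 14.55
eef_pos: [371.3, -159.9, 190.6]
eef_rot: [3.14, 0.001, 1.458]
wrist_force: [0.8, -0.6, 0.2]
finger_gap: 0.2
finger_force: 0.0
now(scanner) [-213.6   10.2  190.6] yaw [3.140e+00 1.000e-03 1.458e+00] F [ 0.84 -0.49  0.21] gap 0.18864951944574504 t 14.55
shift cm [-1.03 21.34 10.09] turn -17.993621810005695
```

View pics/c6.png

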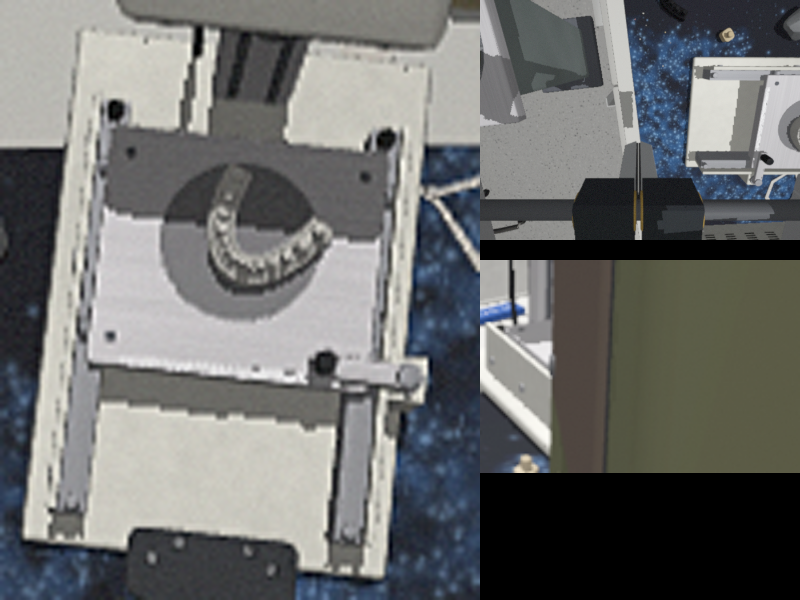

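The top view shows the stage home, the cast standing unmoved on its disc, and the catch lying across the board's front with the knob at crop (324,363). The robot is clear of everything.

```bash
python3 -c "
from cell import manip
print(manip.sign_off())"
```

```text
the job is handed in; nothing more can be done
None
```

The stage is home in its notches, the catch is turned over it to its stop, the cast rode along untouched, and the job was handed in at about 15 s of the 48 s allowed.

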